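Set the gas-flow dial, slack taken up

TASK

Turn the knob on the sloping console so that the orange pointer line of its dial points at the green marker. The knob has slack, so first turn it anticlockwise until the pointer is clearly past the marker (at least 15 degrees), then come back up clockwise to the marker, so that you finish turning clockwise with the slack taken up, and let go. Leave the marker, bottle, cap and jar alone.

Things in the scene. Friction and masses are not known exactly. Their poses are not given: they have to be found in the camera images.
- console: dark blue console fixed on the table; origin at the centre of its underside, x axis away from its front (the front faces roughly to the robot). Its sloping face, 220 mm (up the slope) by 236 mm, tilts 20 degrees to the front; the face's middle, where the knob's axis starts, is 105 mm above the origin
- knob_grip (a point): grey fluted round knob, 50 mm diameter, 36 mm high. This point is on its axis, 16 mm below its top, 20 mm above its lower edge, 33 mm above the black disc, 42 mm out of the face; its frame turns with the knob. Its z axis is the knob's axis, pointing out of the face, 20 degrees from vertical. Grip it across any diameter; turn at most 1.5 rad a grasp, then regrasp
- knob (a joint): angle of the knob relative to the dial disc, rad, clockwise (seen looking down on the face) positive: the slack. It turns loosely (0.03 N m) from -0.22 to +0.22; only at these ends does the knob carry the disc along, which takes about 0.25 N m and stays where it is left. More than +0.1 means slack taken up clockwise
- pointer (a joint): angle of the black dial disc (110 mm diameter, under the knob) with its orange pointer line, rad, clockwise seen looking down on the face positive, 0 at the scale's start stop (lower left seen from the console's front) to 4.71 at its end stop. Starts between 3.6 and 4.2
- pointer_tip (a point): outer end of the orange pointer line (32 by 5 mm) on the black disc, 50 mm from the knob's axis; its x axis points radially outward, its z axis out of the face
- marker (a joint): angle of the green marker on the same scale as joint pointer (the same value means that the pointer points at it). Between 1.25 and 1.85, stiff, not to be moved
- marker_tip (a point): inner end of the green marker tab (20 by 7 mm) on the white scale plate around the disc, 60 mm from the knob's axis; x axis radially outward, y axis anticlockwise along the scale, z axis out of the face
- solvent_mid (a point): bystander: clear bottle with orange cap, 68 mm diameter, 150 mm high, standing beside the console; point at its centre, half-way up
- cap_mid (a point): bystander: yellow bottle cap, 48 mm diameter, 22 mm high, on the table; point at its centre
- jar_mid (a point): bystander: amber jar with red lid, 60 mm diameter, 75 mm high, on the table; point at its centre, half-way up

How it is judged:
On the way, in this order (a step that is already met when the one before it is completed fails the run):
1. the pointer has been turned back anticlockwise past the marker, by at least 10 degrees (y of pointer_tip in the frame of marker_tip above 0.0085 m), for 0.1 s.
2. the pointer has come back to the marker with the slack taken up clockwise (y of pointer_tip in the frame of marker_tip between -0.0035 and 0.0035 m and distance between pointer_tip and marker_tip below 0.025 m and value of joint knob above 0.1 rad), for 0.2 s.
At the end, for the whole second after the job is handed in: The pointer line points at the green marker within 4 degrees (3.5 mm sideways at the pointer's tip), at rest, with the knob's slack taken up clockwise (joint knob above +0.1 rad) (all of step 2 and velocity of joint pointer between -0.05 and 0.05 rad/s); the robot touches nothing.
It fails at once if the green marker was moved by more than 4 mm (distance of marker_tip from where it was at the start of the episode above 0.004 m).
It fails at once if the bottle was moved by more than 20 mm (distance of solvent_mid from where it was at the start of the episode above 0.02 m).
It fails at once if the yellow cap was moved by more than 20 mm (distance of cap_mid from where it was at the start of the episode above 0.02 m).
It fails at once if the jar was moved by more than 20 mm (distance of jar_mid from where it was at the start of the episode above 0.02 m).
It also fails if it takes over 64 s, if anything falls off the work surface, if the arm or the gripper's body presses on something with over 40 N, if the wrist force passes 120 N, or if a joint passes its speed limit or range.

ROBOT

A 6-joint arm with a two-finger parallel gripper is mounted at the origin on the work surface. World frame = base frame: x ahead of the robot, y to its left, z up, the work surface at z = 0. Lengths are in m, angles in rad, forces in N, time in s.
With the tool pointing down it reaches from about 0.35 to 0.775 m from the base axis. Payload 5.5 kg.
Tool frame: the origin (TCP) lies on the centre line of the jaws, within the pads' length; the fingertips stand 11 mm ahead of it and the grasp point (between the pads) lies 8 mm behind it (env.tip_extent is the distance from the TCP to the fingertips, in m); z points along the fingers, y is the line along which they close (so a half turn about z gives the same grasp; the last joint's range is limited). The gripper opens to 85 mm and grips with 20 to 120 N. Pads are 22 mm wide; open, the fingers measure 114 mm over their backs; the gripper's body (76 mm by 85 mm) begins 54 mm behind the grasp point. The pads swing forward as they close: fully open they stand 13 mm farther back than shut.
Start: joints at [-1.405, 0.313, 0.046, 1.304, 0, 1.431], TCP at [0.173, -0.548, 0.203] pointing down, gripper open.
Joint ranges: [-2.76, 2.76], [-0.86, 1.69], [-1.03, 1.26], [-2.2, 2.34], [-1.47, 1.5], [-3.14, 3.14]. Speed limits (rad/s): [2.57, 2.57, 3.14, 3.14, 3.14, 3.14].

INTERFACE

Orientations are given as a unit quaternion [w, x, y, z].
In Python, from workcell import env gives the robot as it stands.
- The arm moves only by the shell command python3 -m jog 'ROWS' [FORCE]. ROWS is JSON, a list of rows, each a list of 5 numbers: the gripper's target within -1 to 1 (shut at 1, half-way at 0, fully open at -1), then the shift along the tool's x, y, z in m, then the turn about the tool's z in degrees. In form: [[fingers, tx, ty, tz, turn], ...]. A call has 1 to 5 rows; each row shifts and turns the commanded pose from where the row before left it, along the tool's axes as they then stand; what a row does not reach is not made up. A row lasts 1/12 s, in which the tool goes at most 41.7 mm and 7.16 degrees, less where a joint would pass 70% of its speed; a pose out of reach is approached as far as the arm can. A call is refused whole if a number of a shift passes 0.0417 or a number of a turn 7.16, either way. A call with a gripper value outside its range is refused whole. The fingers move at their own pace and stop on an object; FORCE is the grip in N (left out, the last holds). Time passes only in rows, so rows that do not move let the fingers close. It gives the time, the measured TCP pose, the force, the opening and the grip force at its end, in the units of the state.
- env.get_state(): the state, without advancing time (a new reading comes with each control period).
- env.read_camera(name): name is "scene" or "top" or "wrist"; returns a dict with "img" (480x640x3 uint8, red, green, blue), "fov_y" (degrees; the focal length in pixels is half the picture's height over the tangent of half this angle, whatever the lens; pixels are square), "cx", "cy" (the principal point, pixels), "D" ([k1, k2, p1, p2, k3] as OpenCV has them; the pictures are not rectified), "T" (4x4, takes a point from camera to world coordinates). Camera axes: x right, y up, looking along -z (the intrinsics and any distortion apply to the point x, -y, -z); pixel columns grow to the right and rows downward; lengths in m; the calibration is good to about 2 mm. A picture is of the moment at which its call begins. There is no depth.
- env.hand_in(): hands the job in; it is judged then, once.
The state is a dict: "clock": time; "joint_pos": joint angles; "qvel": joint speeds; "tau": joint torques, N m; "tcp_pos": TCP position; "orientation": TCP orientation; "wrist_force": force on the tool from outside, world axes, zero at the start; "ft_torque": the same for the moment, N m; "finger_gap": finger opening in m; "grip_force": force on a finger pad.
Only numpy, scipy, OpenCV 4.12 (cv2) and the standard library are available. Lean on these libraries where they do the work, as an engineer would, in place of code of your own. Each camera call takes 0.05 s, during which the arm holds its last target. There are 200 camera calls.

## Working session

There is one attempt and no reset: what is moved stays moved. The work goes in short steps, Python scripts to look and compute and a shell command to move; the robot and the scene stay as the last step left them, time stands still between calls to the robot, and variables do not carry over. Pictures are saved under pics/ and viewed, at most 10 in all, crops included, and the job is handed in when it is done.

```bash
ls; mkdir -p pics; python3 - <<'E'
from workcell import env
import cv2,numpy as np
for n in("scene","top"):
    c=env.read_camera(n); cv2.imwrite(f"pics/{n}0.png",c["img"][:,:,::-1]); print(n,c["fov_y"],c["cx"],c["cy"],c["D"],np.round(c["T"],3).tolist())
print(env.get_state(),env.tip_extent)
E
```

```text
pics
scene 44.350877617312705 314.1972884396166 240.8537619852061 [-0.12986001  0.          0.          0.          0.        ] [[-0.607, -0.572, 0.551, 1.357], [0.794, -0.453, 0.405, 0.619], [0.018, 0.684, 0.73, 1.094], [0.0, 0.0, 0.0, 1.0]]
top 53.776239192226726 315.14448090350504 237.72162018127418 [0.02941724 0.         0.         0.         0.        ] [[0.019, 0.989, -0.145, 0.472], [-0.999, 0.023, 0.028, 0.07], [0.031, 0.144, 0.989, 1.012], [0.0, 0.0, 0.0, 1.0]]
{'clock': 0.1, 'joint_pos': array([-1.40456811e+00,  3.13912088e-01,  4.50828086e-02,  1.30360236e+00,
       -1.43976233e-05,  1.43120147e+00]), 'qvel': array([ 0.00111048, -0.00252552,  0.00382679,  0.00049436, -0.00043094,
       -0.00015034]), 'tau': array([ 2.67607124e-03, -4.81727672e+01,  2.99242151e+01,  1.28303346e-02,
       -1.21864400e-04,  1.27709214e-05]), 'tcp_pos': array([ 0.17302431, -0.5478182 ,  0.2024016 ]), 'orientation': array([-8.17488367e-04,  9.88331461e-01,  1.52316296e-01, -1.80863234e-05]), 'wrist_force': array([-0.05989673, -0.17605187,  0.29509436]), 'ft_torque': array([ 0.01440375,  0.03908056, -0.02639116]), 'grip_force': 0.0, 'finger_gap': 0.0854658414973502} 0.011
```

View pics/scene0.png

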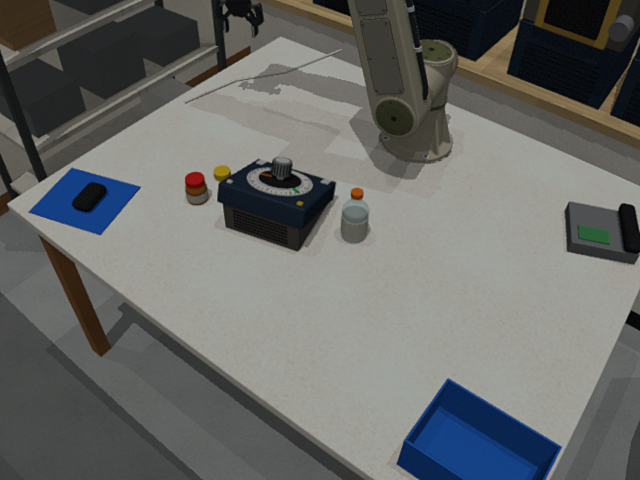

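View pics/top0.png

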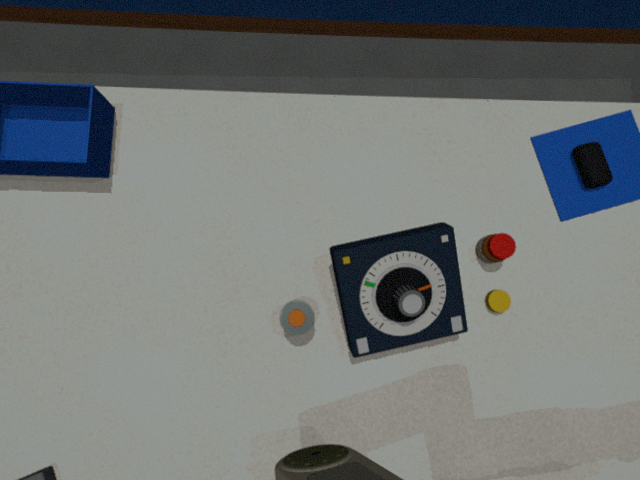

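The scene view shows the console at about (280,195), with the jar and cap on its left and the bottle on its right. In the top view the plate centre is near (403,293), the knob top at (411,303), the green marker at (370,284) and the orange pointer at (425,287). The console face corners there are about (331,247), (450,223), (467,330) and (355,356).

```bash
cat > h.py <<'E'
from workcell import env
import cv2,numpy as np
def K(c):
    f=240/np.tan(np.radians(c["fov_y"]/2)); return np.array([[f,0,c["cx"]],[0,f,c["cy"]],[0,0,1.]])
def rays(c,px):
    u=cv2.undistortPoints(np.array(px,float).reshape(-1,1,2),K(c),np.array(c["D"]))[:,0]
    d=np.c_[u[:,0],-u[:,1],-np.ones(len(u))]; T=np.array(c["T"]); return T[:3,3],d@T[:3,:3].T
def hit(c,px,p0,n):
    o,d=rays(c,px); return o+d*(((p0-o)@n)/(d@n))[:,None]
def proj(c,P):
    T=np.array(c["T"]); q=(np.atleast_2d(P)-T[:3,3])@T[:3,:3]; q=q*[1,-1,-1]
    return cv2.projectPoints(q,np.zeros(3),np.zeros(3),K(c),np.array(c["D"]))[0][:,0]
def hsv(c): return cv2.cvtColor(c["img"],cv2.COLOR_RGB2HSV)
def mask(c,lo,hi,box=None):
    m=cv2.inRange(hsv(c),lo,hi)
    if box is not None:
        k=np.zeros_like(m); x0,y0,x1,y1=[int(v) for v in box]; k[max(y0,0):y1,max(x0,0):x1]=255; m&=k
    return m
def blob(m):
    n,l,s,ce=cv2.connectedComponentsWithStats(m)
    if n<2: return None
    i=1+np.argmax(s[1:,4]); return ce[i],s[i,4]
GREEN=((45,100,60),(80,255,255)); ORANGE=((5,130,90),(20,255,255))
def frame(yaw):  # up-slope a, left-across b, normal n  (yaw: horizontal up-slope direction)
    h=np.array([np.cos(yaw),np.sin(yaw),0]); t=np.radians(20); z=np.array([0,0,1.])
    return h*np.cos(t)+z*np.sin(t), np.array([-np.sin(yaw),np.cos(yaw),0]), z*np.cos(t)-h*np.sin(t)
def ang(P,C,yaw):  # scale angle
    a,b,n=frame(yaw); v=np.atleast_2d(P)-C
    return 2.356-np.arctan2(v@b,v@a), np.hypot(v@a,v@b)
E
python3 - <<'E'
from h import *
c=env.read_camera("top"); box=(320,210,480,365)
m=mask(c,(100,60,10),(130,255,130),box)
hull=cv2.convexHull(max(cv2.findContours(m,0,1)[0],key=cv2.contourArea))
print("hull",cv2.approxPolyDP(hull,6,True)[:,0].tolist())
w=mask(c,(0,0,110),(180,70,255),(340,235,455,345)); n,l,s,ce=cv2.connectedComponentsWithStats(w)
i=1+np.argmax(s[1:,4]); h=cv2.convexHull(max(cv2.findContours((l==i).astype(np.uint8),0,1)[0],key=cv2.contourArea))
e=cv2.fitEllipse(h); print("plate",e,s[i])
for name,r in(("g",GREEN),("o",ORANGE)): print(name,blob(mask(c,*r,(350,240,460,340))))
d=env.read_camera("scene")
w=mask(d,(0,0,110),(180,70,255),(240,155,318,200)); n,l,s,ce=cv2.connectedComponentsWithStats(w); i=1+np.argmax(s[1:,4]);print("scene plate",s[i],cv2.fitEllipse(cv2.convexHull(max(cv2.findContours((l==i).astype(np.uint8),0,1)[0],key=cv2.contourArea))))
C=hit(c,[e[0]],np.array([0,0,.105]),np.array([0,0,1.]))[0]; print("C",C)
far=hit(c,[(331,247),(450,223),(467,330),(355,356)],C,frame(0.12)[2])
# yaw estimates from edges
L=far; yaw=np.arctan2(L[0,1]-L[3,1],L[0,0]-L[3,0]),np.arctan2(L[1,1]-L[2,1],L[1,0]-L[2,0]),np.arctan2(-(L[0,0]-L[1,0]),L[0,1]-L[1,1])
print(yaw,[np.linalg.norm(L[i]-L[(i+1)%4]) for i in range(4)],L.mean(0))
E
```

```text
hull [[451, 227], [466, 329], [354, 356], [331, 249]]
plate ((402.4375915527344, 292.96234130859375), (81.85980987548828, 87.5157699584961), 52.44609451293945) [ 360  251   86   85 2877]
g (array([369.55555556, 283.80555556]), np.int32(36))
o (array([424.28571429, 287.22857143]), np.int32(35))
scene plate [240 155  78  21 861] ((295.6935119628906, 164.1698760986328), (20.83995246887207, 150.3924560546875), 92.2748794555664)
C [ 0.50200714 -0.12463015  0.105     ]
(np.float64(0.2618998181831895), np.float64(0.25606041526419143), np.float64(0.21879034420927385)) [np.float64(0.22659868370820396), np.float64(0.21811001940206548), np.float64(0.22530809215376138), np.float64(0.22438787567516338)] [ 0.50698317 -0.12153365  0.10693302]
```

```bash
python3 - <<'E'
from h import *
c=env.read_camera("top"); C=np.array([.502,-.1246,.105]); yaw=.25
for k in range(4):
    a,b,n=frame(yaw); L=hit(c,[(331,247.5),(451,224),(466.5,330),(354.5,356)],C,n)
    v=(L[0]-L[1])+(L[3]-L[2]); u=(L[0]-L[3])+(L[1]-L[2])
    y1=np.arctan2(-v[0],v[1]); y2=np.arctan2(u[1],u[0]); yaw=(y1+y2)/2
print(y1,y2,np.round((L-C)@np.c_[a,b],4).tolist())
print("C",C,"n",n)
g=hit(c,[(369.6,283.8)],C,n); o=hit(c,[(424.3,287.2)],C+.009*n,n)
print("marker",ang(g,C,yaw),"pointer",ang(o,C,yaw))
kt=C+n*58; 
G=C+.042*n; print("grip",G,"knob top proj",proj(c,C+.058*n), "yaw deg",np.degrees(yaw))
k=mask(c,(0,0,110),(180,60,255),(395,285,428,322)); print(blob(k))
d=env.read_camera("scene"); print("scene proj top",proj(d,C+.058*n),"C",proj(d,C))
a0=d["img"][120:260,200:400]; cv2.imwrite("pics/s1.png",cv2.resize(a0,(800,560),interpolation=2))
# targets: tool x = -a horizontal (yaw+180)
T=env.get_state(); print(T["tcp_pos"])
E
```

```text
0.2285332197073649 0.25166896256445886 [[0.1177, 0.1176], [0.1123, -0.1126], [-0.1047, -0.1135], [-0.1045, 0.1137]]
C [ 0.502  -0.1246  0.105 ] n [-0.33220893 -0.08133267  0.93969262]
marker (array([1.28769267]), array([0.06739386])) pointer (array([3.80463763]), array([0.04146178]))
grip [ 0.48804722 -0.12801597  0.14446709] knob top proj [[411.63721895 302.97539912]] yaw deg 13.75677917857369
(array([411.85664336, 303.56643357]), np.int32(286))
scene proj top [[282.07215713 160.49686819]] C [[279.11825748 181.71124903]]
[ 0.17306553 -0.54817944  0.20290741]
```

View pics/s1.png

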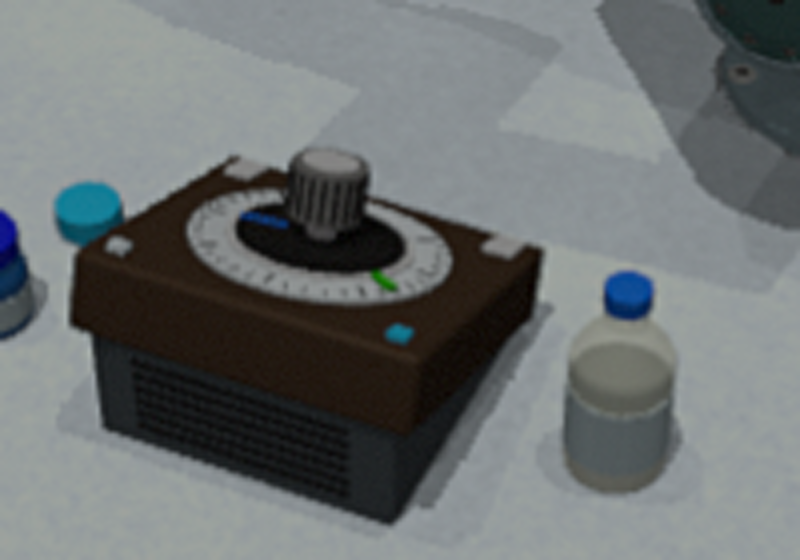

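The console yaw is 13.8°. The grip point is at (0.488, -0.128, 0.1445), and its projection matches the knob in both views. The marker reads about 1.29 and the pointer about 3.80. The tool stays vertical, so I'll grip near the cross-slope diameter and ratchet the knob round.

```bash
R='x'; python3 -m jog '[[-1,0,0,0,-7.16],[-1,0,0,0,-7.16],[-1,0,0,0,-7.16],[-1,0,0,0,-7.16],[-1,0,0,0,-7.16]]' 60 >/dev/null
python3 -m jog '[[-1,0,0,0,-7.16],[-1,0,0,0,-7.16],[-1,0,0,0,-7.16],[-1,0,0,0,-7.16],[-1,0,0,0,-7.16]]' >/dev/null
python3 -m jog '[[-1,0,0,0,-7.16],[-1,0,0,0,-7.16],[-1,0,0,0,-7.16],[-1,0,0,0,-7.16],[-1,0,0,0,-7.16]]' >/dev/null
python3 -m jog '[[-1,0,0,0,-7.16],[-1,0,0,0,-7.16],[-1,0,0,0,-7.16],[-1,0,0,0,-7.16],[-1,0,0,0,0]]'
python3 -m jog '[[-1,-0.0063,0.0344,0,0],[-1,-0.0063,0.0344,0,0],[-1,-0.0063,0.0344,0,0],[-1,-0.0063,0.0344,0,0],[-1,-0.0063,0.0344,0,0]]'
python3 -m jog '[[-1,-0.0063,0.0344,0,0],[-1,-0.0063,0.0344,0,0],[-1,-0.0063,0.0344,0,0],[-1,-0.0063,0.0344,0,0],[-1,-0.0063,0.0344,0,0]]' >/dev/null
python3 -m jog '[[-1,-0.0063,0.0344,0,0],[-1,-0.0063,0.0344,0,0],[-1,-0.0063,0.0344,0,0],[-1,-0.0063,0.0344,0,0],[-1,-0.0063,0.0344,0,0]]' >/dev/null
python3 -m jog '[[-1,0,0,0,0],[-1,0,0,0,0],[-1,0,0,0,0]]'
cat >> h.py <<'E'
C=np.array([.502,-.1246,.105]); YAW=np.radians(13.76); G=C+.042*frame(YAW)[2]
def pose():
    s=env.get_state(); w,x,y,z=s["orientation"]
    R=cv2.Rodrigues(np.array([x,y,z])/max(1e-9,np.linalg.norm([x,y,z]))*2*np.arctan2(np.linalg.norm([x,y,z]),w))[0]
    return s,R
def info():
    s,R=pose(); print("t",round(s["clock"],2),"tcp",np.round(s["tcp_pos"],4),"toolyaw",round(np.degrees(np.arctan2(R[1,0],R[0,0])),1),"q",np.round(s["joint_pos"],2),"gap",round(s["finger_gap"],4))
    print("G minus tcp in tool axes mm",np.round(1000*R.T@(G-s["tcp_pos"]),1),"tilt",np.round(R[:,2],3),"F",np.round(s["wrist_force"],1))
def look(name):
    c=env.read_camera("wrist"); cv2.imwrite(name,c["img"][:,:,::-1]); return c
E
python3 - <<'E'
from h import *
info(); c=look("pics/w1.png"); a,b,n=frame(YAW); print(proj(c,[C,G]),c["fov_y"])
E
```

```text
clock: 1.97
tcp_pos: [0.1731, -0.5483, 0.2032]
orientation: [-0.0, 0.227, 0.974, 0.0]
wrist_force: [0.3, 0.5, 0.3]
finger_gap: 0.0856
grip_force: 0.0
clock: 2.38
tcp_pos: [0.2785, -0.407, 0.2032]
orientation: [0.0, 0.231, 0.973, -0.0]
wrist_force: [0.6, -0.0, -0.1]
finger_gap: 0.0852
grip_force: 0.0
clock: 3.47
tcp_pos: [0.4872, -0.1285, 0.2031]
orientation: [-0.0, 0.229, 0.973, -0.0]
wrist_force: [-0.8, -0.2, -1.2]
finger_gap: 0.0852
grip_force: 0.0
t 3.47 tcp [ 0.4872 -0.1285  0.2031] toolyaw 153.5 q [-0.42  0.18 -0.13  1.26 -0.    0.05] gap 0.0852
G minus tcp in tool axes mm [-0.6  0.8 58.6] tilt [-0.001 -0.    -1.   ] F [-0.8 -0.2 -1.2]
[[331.55193035 240.90007608]
 [319.31810519 244.01656259]] 63.14750050141862
```

View pics/w1.png

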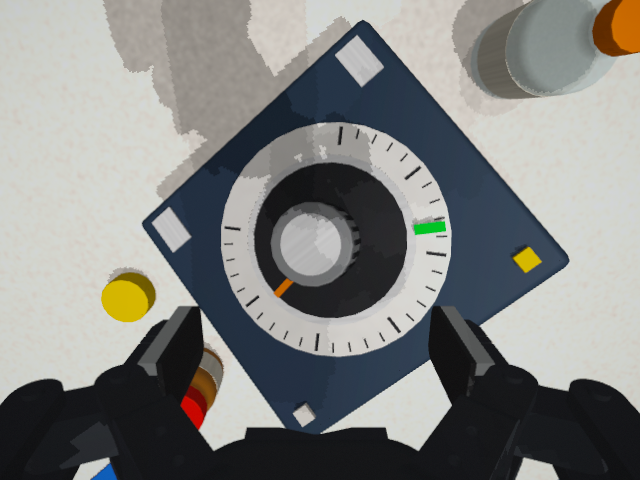

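The wrist view shows the dial clearly: plate centre near (336,239), knob top (313,243), marker (430,228) and pointer (283,288). I'll refine the centre and angles from this view.

```bash
cat >> h.py <<'E'
def measure(c=None,verbose=True):
    c=c or env.read_camera("wrist"); a,b,n=frame(YAW)
    q=proj(c,C)[0]; B=(q[0]-150,q[1]-150,q[0]+150,q[1]+150)
    g=blob(mask(c,*GREEN,B)); P=C+.009*n
    r=[]
    mo=mask(c,*ORANGE,B); ys,xs=np.nonzero(mo)
    if len(xs):   # keep orange pixels lying on the disc
        H=hit(c,np.c_[xs,ys],P,n); A,rr=ang(H,C,YAW); k=(rr>.015)&(rr<.055)
        r=[np.median(A[k]),k.sum(),rr[k].min(),rr[k].max()] if k.any() else []
    G_=None
    if g: 
        A,rr=ang(hit(c,[g[0]],C+.004*n,n),C,YAW); G_=(A[0],rr[0],int(g[1]))
    print("marker",np.round(G_,4) if G_ else None,"pointer",np.round(r,4))
    if G_ and r: print("pointer-marker deg",round(np.degrees(r[0]-G_[0]),2))
E
python3 - <<'E'
from h import *
c=env.read_camera("wrist"); 
w=mask(c,(0,0,100),(180,60,255),(210,110,460,365)); n_,l,s,ce=cv2.connectedComponentsWithStats(w); i=l[200,240] 
print(i,s[i]); m=(l==i).astype(np.uint8)
e=cv2.fitEllipse(cv2.convexHull(max(cv2.findContours(m,0,1)[0],key=cv2.contourArea))); print(e)
a,b,n=frame(YAW); c1=hit(c,[e[0]],C,n)[0]; print(c1, (c1-C)@np.c_[a,b,n])
measure(c)
k=c["img"]; 
print("knob top proj",proj(c,C+.058*n))
E
```

```text
3 [  222   122   231   235 23086]
((336.7189025878906, 238.93316650390625), (231.05960083007812, 235.06947326660156), 167.8921356201172)
[ 0.50202542 -0.1211158   0.10531062] [ 9.08193952e-04  3.37816371e-03 -1.52046614e-17]
marker [1.3121e+00 6.8900e-02 3.3000e+02] pointer [3.822e+00 1.560e+02 3.970e-02 5.500e-02]
pointer-marker deg 143.81
knob top proj [[314.49606372 245.41453314]]
```

The knob's projected top agrees to within about 1 mm, so I'll descend and grip.

```bash
python3 -m jog '[[-1,0,0.001,0.021,0],[-1,0,0,0.021,0],[-1,0,0,0.021,0],[-1,0,0,0,0],[-1,0,0,0,0]]' 
python3 -m jog '[[0.3,0,0,0,0],[0.6,0,0,0,0],[1,0,0,0,0],[1,0,0,0,0],[1,0,0,0,0]]' 60 >/dev/null
python3 -m jog '[[1,0,0,0,0],[1,0,0,0,0],[1,0,0,0,0]]'
python3 - <<'E'
from h import *
info(); c=look("pics/w2.png"); measure(c)
E
```

```text
clock: 3.98
tcp_pos: [0.4864, -0.1282, 0.1396]
orientation: [-0.001, 0.23, 0.973, 0.0]
wrist_force: [0.0, -1.0, 0.7]
finger_gap: 0.0856
grip_force: 0.0
clock: 4.65
tcp_pos: [0.4879, -0.1274, 0.1402]
orientation: [0.0, 0.229, 0.974, -0.0]
wrist_force: [-0.3, 0.3, 0.4]
finger_gap: -0.0001
grip_force: 0.0
t 4.65 tcp [ 0.4879 -0.1274  0.1402] toolyaw 153.6 q [-0.41  0.21 -0.25  1.11 -0.    0.05] gap -0.0001
G minus tcp in tool axes mm [-0.3 -0.5 -4.2] tilt [ 0. -0. -1.] F [-0.3  0.3  0.4]
marker [1.3182e+00 6.9200e-02 5.9400e+02] pointer [3.8228e+00 1.1800e+02 4.7300e-02 5.5000e-02]
pointer-marker deg 143.51
```

View pics/w2.png

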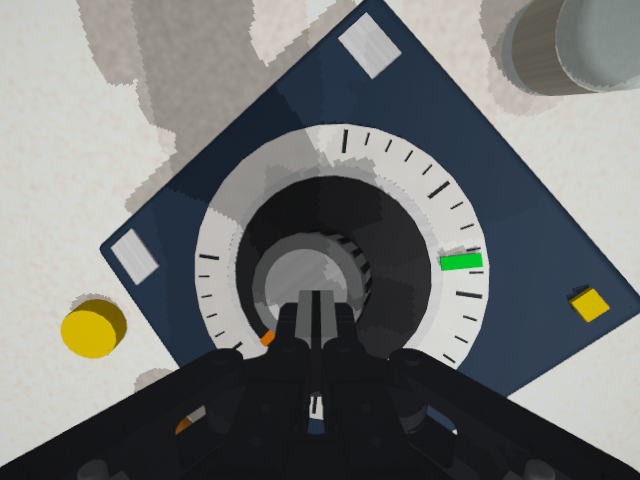

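The gripper shut on nothing (gap 0). In the picture the closed fingers (315,290–400) stand in front of the knob, whose top is at about (305,275). I'll check this geometrically.

```bash
python3 - <<'E'
from h import *
c=env.read_camera("wrist"); s,R=pose(); a,b,n=frame(YAW); t=s["tcp_pos"]
T=np.array(c["T"]); print("cam in tool",R.T@(T[:3,3]-t),"axes",np.round(R.T@T[:3,:3],3).tolist())
print("tcp, tip proj",proj(c,[t,t+.011*R[:,2]]))
print("C,disc,top proj",proj(c,[C,C+.009*n,C+.058*n]))
print("top knob rim", proj(c,[C+.058*n+.025*v for v in(a,-a,b,-b)]).round().tolist())
d=env.read_camera("scene"); cv2.imwrite("pics/s2.png",cv2.resize(d["img"][100:240,200:400,::-1],(800,560),interpolation=2))
print("scene proj tip",proj(d,t+.011*R[:,2]), "knob top",proj(d,C+.058*n))
E
```

```text
cam in tool [ 0.07732336 -0.00161738 -0.17160949] axes [[-0.0, 0.954, 0.301], [1.0, 0.0, -0.001], [-0.001, 0.301, -0.954]]
tcp, tip proj [[318.76554201 281.98095181]
 [318.5835592  272.98294835]]
C,disc,top proj [[333.62973783 274.81777173]
 [330.76724459 276.9578525 ]
 [309.91740514 292.54292319]]
top knob rim [[346.0, 340.0], [275.0, 246.0], [356.0, 257.0], [267.0, 326.0]]
scene proj tip [[281.59013094 171.15467856]] knob top [[282.0717553  160.49675008]]
```

View pics/s2.png

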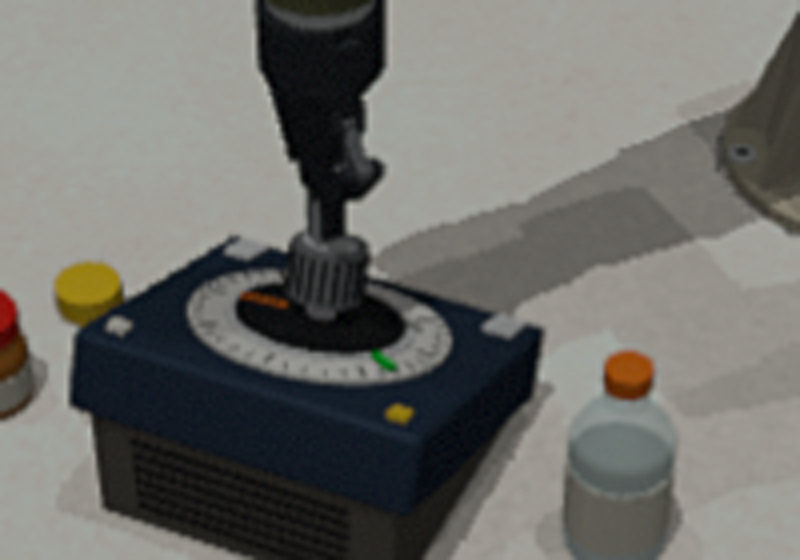

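Both views put the shut fingertips just above the knob top, at about z = 0.17, while the stated TCP geometry would put them at 0.129. In the earlier wrist picture the 85 mm gap spans 228 px, which also puts the tips some 40 mm short of nominal. I'll reopen, lower in steps while watching the force, and look again.

```bash
python3 -m jog '[[-1,0,0,0,0],[-1,0,0,0,0],[-1,0,0,0,0],[-1,0,0,0,0],[-1,0,0,0,0]]' >/dev/null
python3 -m jog '[[-1,0,0,0,0],[-1,0,0,0,0],[-1,0,0,0.008,0],[-1,0,0,0.007,0],[-1,0,0,0,0]]'
python3 -m jog '[[-1,0,0,0.007,0],[-1,0,0,0.006,0],[-1,0,0,0,0],[-1,0,0,0,0]]'
python3 - <<'E'
from h import *
info(); c=look("pics/w3.png"); measure(c)
d=env.read_camera("scene"); cv2.imwrite("pics/s3.png",cv2.resize(d["img"][100:200,230:330,::-1],(500,500),interpolation=2))
a=cv2.imread("pics/w3.png"); b=cv2.imread("pics/s3.png"); cv2.imwrite("pics/m3.png",np.hstack([cv2.resize(a,(480,360)),cv2.resize(b,(320,320))[:320] if 0 else cv2.copyMakeBorder(cv2.resize(b,(320,320)),0,40,0,0,0)]))
E
```

```text
clock: 5.63
tcp_pos: [0.4867, -0.127, 0.1232]
orientation: [-0.001, 0.229, 0.973, 0.0]
wrist_force: [-0.5, -0.2, -0.7]
finger_gap: 0.0854
grip_force: 0.0
clock: 5.97
tcp_pos: [0.4874, -0.1273, 0.1115]
orientation: [-0.001, 0.229, 0.974, 0.0]
wrist_force: [-0.7, 0.1, -0.3]
finger_gap: 0.0851
grip_force: 0.0
t 5.97 tcp [ 0.4874 -0.1273  0.1115] toolyaw 153.6 q [-0.41  0.23 -0.3   1.04 -0.    0.05] gap 0.0851
G minus tcp in tool axes mm [ -0.8  -0.4 -32.9] tilt [-0.001  0.    -1.   ] F [-0.7  0.1 -0.3]
marker [1.3209e+00 6.4500e-02 4.3100e+02] pointer [ 3.8193 47.      0.0526  0.055 ]
pointer-marker deg 143.14
```

View pics/m3.png

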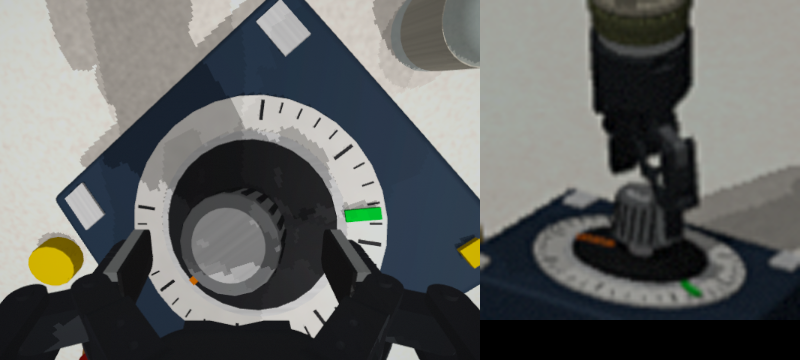

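The left half shows the open fingers straddling the knob, and the scene crop shows a finger beside it with its tip at about (295.6,165) in full-image pixels. I'll compute that tip's height.

```bash
python3 - <<'E'
from h import *
d=env.read_camera("scene"); s,R=pose(); t=s["tcp_pos"]
for sg in(1,-1):
  for z in(.12,.13,.14,.15,.16): print(sg,z,proj(d,[t+sg*.045*R[:,1]+[0,0,z-t[2]]]).round(1))
c=env.read_camera("wrist")
for z in(0,-.01,-.02,-.03,-.04): print(z,proj(c,[t+R@[.011,.0425,z],t+R@[.011,-.0425,z],t+R@[-.011,-.0425,z]]).round().tolist())
E
```

```text
1 0.12 [[288.9 184.6]]
1 0.13 [[288.8 181.5]]
1 0.14 [[288.8 178.5]]
1 0.15 [[288.7 175.4]]
1 0.16 [[288.7 172.3]]
-1 0.12 [[274.5 163.7]]
-1 0.13 [[274.4 160.7]]
-1 0.14 [[274.3 157.7]]
-1 0.15 [[274.2 154.6]]
-1 0.16 [[274.  151.5]]
0 [[409.0, 261.0], [229.0, 261.0], [232.0, 303.0]]
-0.01 [[414.0, 269.0], [224.0, 269.0], [227.0, 313.0]]
-0.02 [[420.0, 278.0], [218.0, 278.0], [222.0, 324.0]]
-0.03 [[426.0, 288.0], [213.0, 288.0], [217.0, 336.0]]
-0.04 [[434.0, 299.0], [206.0, 299.0], [211.0, 350.0]]
```

The fingertips are at about z = 0.155, so they hardly overlap the knob. I'll go 15 mm lower and close.

```bash
python3 -m jog '[[-1,0,0,0.008,0],[-1,0,0,0.007,0],[-1,0,0,0,0]]'
python3 -m jog '[[0,0,0,0,0],[0.5,0,0,0,0],[1,0,0,0,0],[1,0,0,0,0],[1,0,0,0,0]]' 60 
python3 - <<'E'
from h import *
info(); measure()
E
```

```text
clock: 6.42
tcp_pos: [0.4868, -0.1271, 0.0955]
orientation: [-0.001, 0.229, 0.973, 0.0]
wrist_force: [-0.2, 0.2, 0.0]
finger_gap: 0.0857
grip_force: 0.0
clock: 6.83
tcp_pos: [0.4878, -0.128, 0.0982]
orientation: [0.0, 0.229, 0.973, -0.0]
wrist_force: [-3.7, -2.1, 5.6]
finger_gap: 0.0526
grip_force: 61.4
t 6.83 tcp [ 0.4878 -0.128   0.0982] toolyaw 153.6 q [-0.42  0.24 -0.32  1.01 -0.    0.05] gap 0.0526
G minus tcp in tool axes mm [ -0.3   0.1 -46.3] tilt [ 0.    -0.001 -1.   ] F [-3.7 -2.1  5.6]
marker [1.3211e+00 6.2000e-02 2.8500e+02] pointer []
```

Gripped: the gap is 52.6 mm at 61 N. Now turning anticlockwise.

```bash
python3 -m jog '[[1,0,0,0,-7],[1,0,0,0,-7],[1,0,0,0,-7],[1,0,0,0,-7],[1,0,0,0,-7]]'
python3 -m jog '[[1,0,0,0,-7],[1,0,0,0,0]]' 
python3 - <<'E'
from h import *
info(); c=look("pics/w4.png"); measure(c); measure(env.read_camera("top"))
E
```

```text
clock: 7.3
tcp_pos: [0.4882, -0.1281, 0.0981]
orientation: [0.001, -0.077, 0.997, -0.001]
wrist_force: [-5.7, 1.3, 6.6]
finger_gap: 0.0487
grip_force: 60.7
clock: 7.47
tcp_pos: [0.4887, -0.1285, 0.0979]
orientation: [0.001, -0.136, 0.991, -0.001]
wrist_force: [-0.3, 0.6, 0.9]
finger_gap: 0.0484
grip_force: 64.2
t 7.47 tcp [ 0.4887 -0.1285  0.0979] toolyaw -164.3 q [-0.42  0.24 -0.32  1.01 -0.   -0.69] gap 0.0484
G minus tcp in tool axes mm [  0.4   0.5 -46.6] tilt [ 0.002 -0.002 -1.   ] F [-0.3  0.6  0.9]
marker None pointer []
marker [ 1.3018  0.0688 35.    ] pointer []
```

View pics/w4.png

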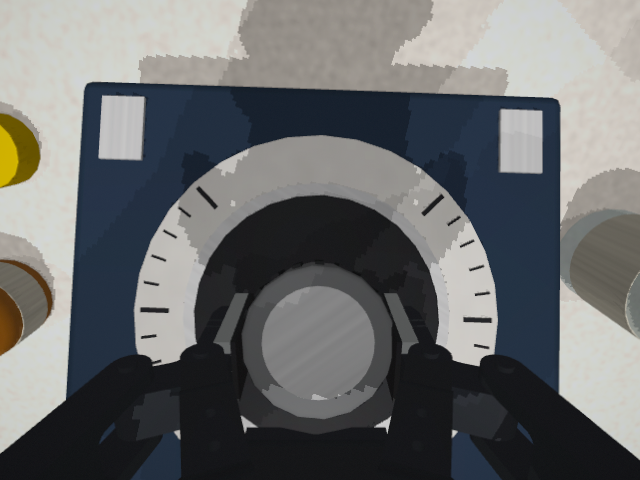

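The knob is held squarely between the pads across the slope, but the marker and pointer are hidden behind the gripper. I'll finish this stroke, release, turn back and measure.

```bash
python3 -m jog '[[1,0,0,0,-7],[1,0,0,0,-7],[1,0,0,0,-7],[1,0,0,0,-7],[1,0,0,0,-7]]'
python3 -m jog '[[1,0,0,0,-7],[1,0,0,0,0]]' 
python3 -m jog '[[-1,0,0,0,0],[-1,0,0,0,0],[-1,0,0,0,0],[-1,0,0,0,0],[-1,0,0,0,0]]'
python3 - <<'E'
from h import *
info(); measure(); measure(env.read_camera("top"));measure(env.read_camera("scene"))
E
```

```text
clock: 7.98
tcp_pos: [0.4885, -0.1301, 0.1007]
orientation: [-0.0, -0.427, 0.904, -0.004]
wrist_force: [-14.7, 2.8, 19.0]
finger_gap: 0.0489
grip_force: 142.6
clock: 8.15
tcp_pos: [0.4867, -0.1299, 0.1027]
orientation: [-0.002, -0.481, 0.877, -0.003]
wrist_force: [-21.3, -2.7, 42.5]
finger_gap: 0.0489
grip_force: 158.2
clock: 8.57
tcp_pos: [0.4876, -0.1271, 0.0965]
orientation: [-0.0, -0.481, 0.877, 0.001]
wrist_force: [-0.1, 0.2, -0.5]
finger_gap: 0.0858
grip_force: 0.0
t 8.57 tcp [ 0.4876 -0.1271  0.0965] toolyaw -122.5 q [-0.41  0.24 -0.33  1.01  0.   -1.42] gap 0.0858
G minus tcp in tool axes mm [  0.5  -0.8 -48. ] tilt [-0.001  0.001 -1.   ] F [-0.1  0.2 -0.5]
marker [ 1.2811  0.0607 24.    ] pointer [2.8423e+00 5.5200e+02 2.4600e-02 4.4700e-02]
pointer-marker deg 89.45
marker [ 1.3004  0.0687 36.    ] pointer [2.8299e+00 3.5000e+01 2.4900e-02 5.3200e-02]
pointer-marker deg 87.63
marker [ 1.2252  0.063  17.    ] pointer [2.9494 9.     0.024  0.0482]
pointer-marker deg 98.79
```

The pointer moved 57°, leaving about 88° to the marker. The force rose at the end of that stroke, so I'll use shorter strokes centred on the cross-slope direction.

```bash
python3 -m jog '[[-1,0,0,0,7],[-1,0,0,0,7],[-1,0,0,0,7],[-1,0,0,0,7],[-1,0,0,0,7]]' >/dev/null
python3 -m jog '[[-1,0,0,0,7],[-1,0,0,0,7],[-1,0,0,0,7],[-1,0,0,0,7],[-1,0,0,0,7]]'
python3 -m jog '[[0,0,0,0,0],[0.5,0,0,0,0],[1,0,0,0,0],[1,0,0,0,0],[1,0,0,0,0]]' 50
python3 -m jog '[[1,0,0,0,-7],[1,0,0,0,-7],[1,0,0,0,-7],[1,0,0,0,-7],[1,0,0,0,-7]]'
python3 -m jog '[[1,0,0,0,-7],[1,0,0,0,-7],[1,0,0,0,-7],[1,0,0,0,-7],[1,0,0,0,0]]' 
python3 -m jog '[[-1,0,0,0,0],[-1,0,0,0,0],[-1,0,0,0,0],[-1,0,0,0,0],[-1,0,0,0,0]]'
python3 - <<'E'
from h import *
info(); measure(); measure(env.read_camera("top"))
E
```

```text
clock: 9.55
tcp_pos: [0.4878, -0.1274, 0.0968]
orientation: [-0.0, 0.111, 0.994, 0.0]
wrist_force: [0.0, -0.5, -0.6]
finger_gap: 0.0854
grip_force: 0.0
clock: 9.97
tcp_pos: [0.4878, -0.128, 0.0978]
orientation: [0.0, 0.107, 0.994, -0.001]
wrist_force: [-3.0, -3.3, 4.5]
finger_gap: 0.0514
grip_force: 51.0
clock: 10.38
tcp_pos: [0.4887, -0.1286, 0.0977]
orientation: [0.001, -0.199, 0.98, -0.001]
wrist_force: [0.0, 1.9, -0.7]
finger_gap: 0.0485
grip_force: 61.5
clock: 10.8
tcp_pos: [0.4869, -0.1296, 0.1016]
orientation: [-0.001, -0.429, 0.903, -0.003]
wrist_force: [-19.7, -1.6, 33.4]
finger_gap: 0.0491
grip_force: 141.8
clock: 11.22
tcp_pos: [0.4878, -0.1274, 0.0967]
orientation: [-0.0, -0.427, 0.904, 0.0]
wrist_force: [-0.4, 1.1, 0.5]
finger_gap: 0.0855
grip_force: 0.0
t 11.22 tcp [ 0.4878 -0.1274  0.0967] toolyaw -129.4 q [-0.41  0.24 -0.33  1.01  0.   -1.3 ] gap 0.0855
G minus tcp in tool axes mm [  0.4  -0.6 -47.8] tilt [-0.001  0.    -1.   ] F [-0.4  1.1  0.5]
marker [ 1.2631  0.0609 16.    ] pointer [1.8594e+00 1.6500e+02 4.3400e-02 5.0100e-02]
pointer-marker deg 34.16
marker [ 1.3019  0.0689 37.    ] pointer [1.8649e+00 4.6000e+01 2.1900e-02 5.3100e-02]
pointer-marker deg 32.25
```

```bash
python3 -m jog '[[-1,0,0,0,7],[-1,0,0,0,7],[-1,0,0,0,7],[-1,0,0,0,7],[-1,0,0,0,7]]' >/dev/null
python3 -m jog '[[-1,0,0,0,7],[-1,0,0,0,7],[-1,0,0,0,7],[-1,0,0,0,7],[-1,0,0,0,0]]'
python3 -m jog '[[0,0,0,0,0],[0.5,0,0,0,0],[1,0,0,0,0],[1,0,0,0,0],[1,0,0,0,0]]' 50
python3 -m jog '[[1,0,0,0,-7],[1,0,0,0,-7],[1,0,0,0,-7],[1,0,0,0,-7],[1,0,0,0,-7]]'
python3 -m jog '[[1,0,0,0,-7],[1,0,0,0,-7],[1,0,0,0,-7],[1,0,0,0,-7],[1,0,0,0,0]]' 
python3 -m jog '[[-1,0,0,0,0],[-1,0,0,0,0],[-1,0,0,0,0],[-1,0,0,0,0],[-1,0,0,0,0]]'
python3 - <<'E'
from h import *
info(); measure(); measure(env.read_camera("top"))
E
```

```text
clock: 12.15
tcp_pos: [0.4879, -0.1274, 0.0969]
orientation: [-0.0, 0.11, 0.994, 0.0]
wrist_force: [-0.2, -0.4, 1.0]
finger_gap: 0.085
grip_force: 0.0
clock: 12.57
tcp_pos: [0.4878, -0.128, 0.0979]
orientation: [0.0, 0.108, 0.994, -0.001]
wrist_force: [-2.0, -2.4, 4.9]
finger_gap: 0.0517
grip_force: 51.0
clock: 12.98
tcp_pos: [0.4887, -0.1286, 0.0978]
orientation: [0.001, -0.198, 0.98, -0.002]
wrist_force: [-0.6, 2.7, -0.4]
finger_gap: 0.0486
grip_force: 61.4
clock: 13.4
tcp_pos: [0.4869, -0.1296, 0.1017]
orientation: [-0.001, -0.429, 0.903, -0.003]
wrist_force: [-18.2, 0.7, 32.0]
finger_gap: 0.0491
grip_force: 141.2
clock: 13.82
tcp_pos: [0.4878, -0.1273, 0.0967]
orientation: [-0.0, -0.427, 0.904, 0.0]
wrist_force: [0.3, -0.9, -0.1]
finger_gap: 0.0855
grip_force: 0.0
t 13.82 tcp [ 0.4878 -0.1273  0.0967] toolyaw -129.4 q [-0.41  0.24 -0.33  1.01  0.   -1.3 ] gap 0.0855
G minus tcp in tool axes mm [  0.4  -0.6 -47.8] tilt [-0.001  0.    -1.   ] F [ 0.3 -0.9 -0.1]
marker [ 1.2634  0.0609 16.    ] pointer [8.856e-01 5.300e+01 5.260e-02 5.500e-02]
pointer-marker deg -21.65
marker [ 1.302   0.0685 37.    ] pointer [8.906e-01 4.600e+01 2.280e-02 5.390e-02]
pointer-marker deg -23.57
```

The pointer is now 23° past the marker. I'll come back clockwise in short strokes, starting with one that takes up the slack.

```bash
python3 -m jog '[[-1,0,0,0,7],[-1,0,0,0,7],[-1,0,0,0,7],[-1,0,0,0,0],[-1,0,0,0,0]]' >/dev/null
python3 -m jog '[[0,0,0,0,0],[0.5,0,0,0,0],[1,0,0,0,0],[1,0,0,0,0],[1,0,0,0,0]]' 50
python3 -m jog '[[1,0,0,0,7],[1,0,0,0,7],[1,0,0,0,7],[1,0,0,0,7],[1,0,0,0,7]]'
python3 -m jog '[[1,0,0,0,0],[1,0,0,0,0]]' 
python3 - <<'E'
from h import *
info(); measure(); measure(env.read_camera("top")); measure(env.read_camera("scene"))
E
python3 -m jog '[[-1,0,0,0,0],[-1,0,0,0,0],[-1,0,0,0,0],[-1,0,0,0,0],[-1,0,0,0,0]]'
python3 - <<'E'
from h import *
info(); measure(); measure(env.read_camera("top"))
E
```

```text
clock: 14.75
tcp_pos: [0.4882, -0.1279, 0.0978]
orientation: [0.0, -0.255, 0.967, -0.001]
wrist_force: [-1.7, -0.1, 3.5]
finger_gap: 0.0499
grip_force: 50.9
clock: 15.17
tcp_pos: [0.4887, -0.1267, 0.0974]
orientation: [0.001, 0.049, 0.999, 0.002]
wrist_force: [-0.4, -6.2, 4.6]
finger_gap: 0.0491
grip_force: 93.8
clock: 15.33
tcp_pos: [0.4887, -0.1267, 0.0975]
orientation: [0.001, 0.046, 0.999, 0.002]
wrist_force: [-1.0, -7.6, 3.2]
finger_gap: 0.0491
grip_force: 93.5
t 15.33 tcp [ 0.4887 -0.1267  0.0975] toolyaw 174.7 q [-0.42  0.24 -0.32  1.01  0.   -0.32] gap 0.0491
G minus tcp in tool axes mm [  0.4  -1.1 -47. ] tilt [ 0.002  0.004 -1.   ] F [-1.  -7.6  3.2]
marker [1.324e+00 6.380e-02 3.720e+02] pointer [1.0268e+00 3.7500e+02 4.0400e-02 5.4400e-02]
pointer-marker deg -17.03
marker [ 1.3004  0.0687 36.    ] pointer [ 1.0337 10.      0.0479  0.0539]
pointer-marker deg -15.28
marker [ 1.2252  0.063  17.    ] pointer [ 0.9381 13.      0.0236  0.0506]
pointer-marker deg -16.45
clock: 15.9
tcp_pos: [0.4878, -0.1273, 0.0971]
orientation: [-0.0, 0.047, 0.999, 0.0]
wrist_force: [0.6, 0.0, -0.8]
finger_gap: 0.0854
grip_force: 0.0
t 15.9 tcp [ 0.4878 -0.1273  0.0971] toolyaw 174.6 q [-0.41  0.24 -0.33  1.01  0.   -0.32] gap 0.0854
G minus tcp in tool axes mm [ -0.3  -0.7 -47.4] tilt [-0.  0. -1.] F [ 0.6  0.  -0.8]
marker None pointer [1.0207e+00 6.0500e+02 2.5100e-02 4.6600e-02]
marker [ 1.3004  0.0687 36.    ] pointer []
```

The slack is taken up and the pointer is about 16° short of the marker. I'll regrasp near the cross-slope direction and creep clockwise, measuring while gripped.

```bash
python3 -m jog '[[-1,0,0,0,-7],[-1,0,0,0,-7],[-1,0,0,0,-7],[-1,0,0,0,0],[-1,0,0,0,0]]' >/dev/null
python3 -m jog '[[0,0,0,0,0],[0.5,0,0,0,0],[1,0,0,0,0],[1,0,0,0,0],[1,0,0,0,0]]' 50 >/dev/null
python3 -m jog '[[1,0,0,0,4],[1,0,0,0,4],[1,0,0,0,4],[1,0,0,0,0],[1,0,0,0,0]]'
python3 - <<'E'
from h import *
info(); look("pics/w5.png"); measure(); measure(env.read_camera("top")); measure(env.read_camera("scene"))
E
```

```text
clock: 17.25
tcp_pos: [0.4885, -0.1268, 0.0972]
orientation: [0.001, -0.032, 0.999, 0.002]
wrist_force: [1.4, -5.5, 1.9]
finger_gap: 0.0489
grip_force: 62.6
t 17.25 tcp [ 0.4885 -0.1268  0.0972] toolyaw -176.4 q [-0.42  0.24 -0.32  1.01  0.   -0.48] gap 0.0489
G minus tcp in tool axes mm [  0.4  -1.  -47.2] tilt [ 0.001  0.003 -1.   ] F [ 1.4 -5.5  1.9]
marker None pointer []
marker [ 1.3018  0.0688 35.    ] pointer [1.2178e+00 4.1000e+01 2.3600e-02 5.4000e-02]
pointer-marker deg -4.81
marker [ 1.2179  0.0621 18.    ] pointer [ 1.1245 14.      0.0199  0.0506]
pointer-marker deg -5.36
```

```bash
python3 -m jog '[[1,0,0,0,2.5],[1,0,0,0,2],[1,0,0,0,0],[1,0,0,0,0],[1,0,0,0,0]]'
python3 - <<'E'
from h import *
measure(env.read_camera("top")); measure(env.read_camera("scene"))
c=env.read_camera("top")
a,b,n=frame(YAW)
# centre-free check: line fit of orange pixels, offset of marker centroid from it; disc centre from black ellipse
c2=c["img"][235:335,350:460,::-1]; cv2.imwrite("pics/t5.png",cv2.resize(c2,(770,700)[:2] if 0 else (660,600),interpolation=0))
E
```

```text
clock: 17.87
tcp_pos: [0.4889, -0.1268, 0.0968]
orientation: [0.001, 0.007, 1.0, 0.002]
wrist_force: [2.1, -7.4, -2.7]
finger_gap: 0.0488
grip_force: 77.9
marker [ 1.3004  0.0687 36.    ] pointer [1.2866e+00 3.3000e+01 2.4200e-02 5.4600e-02]
pointer-marker deg -0.79
marker [ 1.2252  0.063  17.    ] pointer [ 1.1788 11.      0.0241  0.0495]
pointer-marker deg -2.66
```

View pics/t5.png

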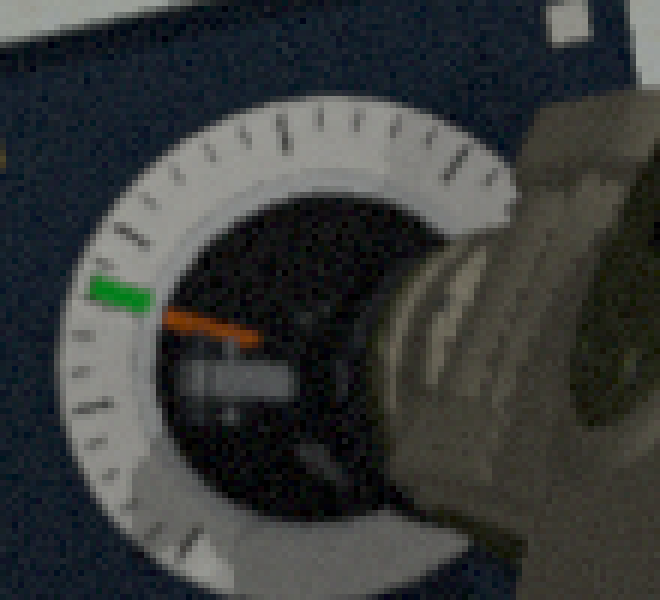

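The marker is at (120,294) in the crop and the pointer line runs (255,340)→(165,318). The estimates average about 1–2° short, so I'll nudge 1.5° more, release, rise and measure from a clear view.

```bash
python3 -m jog '[[1,0,0,0,1.5],[1,0,0,0,0],[1,0,0,0,0],[1,0,0,0,0],[1,0,0,0,0]]'
python3 - <<'E'
from h import *
measure(env.read_camera("top")); measure(env.read_camera("scene"))
E
python3 -m jog '[[0.1,0,0,0,0],[-0.3,0,0,0,0],[-1,0,0,0,0],[-1,0,0,0,0],[-1,0,0,0,0]]'
python3 -m jog '[[-1,0,0,0,0],[-1,0,0,-0.02,0],[-1,0,0,-0.03,0],[-1,0,0,-0.03,0],[-1,0,0,-0.03,0]]'
python3 -m jog '[[-1,0,0,0,0],[-1,0,0,0,0],[-1,0,0,0,0]]'
python3 - <<'E'
from h import *
info(); c=look("pics/w6.png"); measure(c); measure(env.read_camera("top")); measure(env.read_camera("scene"))
q=proj(c,C)[0].astype(int); print(q)
E
```

```text
clock: 18.43
tcp_pos: [0.489, -0.1266, 0.0969]
orientation: [0.001, 0.02, 1.0, 0.002]
wrist_force: [3.3, -7.8, -1.3]
finger_gap: 0.0488
grip_force: 81.0
marker [ 1.3033  0.0689 38.    ] pointer [1.3181e+00 2.7000e+01 2.5000e-02 5.3400e-02]
pointer-marker deg 0.85
marker [ 1.2252  0.063  17.    ] pointer [ 1.2201 11.      0.0241  0.0495]
pointer-marker deg -0.29
clock: 18.95
tcp_pos: [0.4878, -0.1273, 0.0971]
orientation: [-0.0, 0.021, 1.0, 0.0]
wrist_force: [-0.4, 0.3, -0.4]
finger_gap: 0.0851
grip_force: 0.0
clock: 19.37
tcp_pos: [0.4875, -0.1272, 0.2082]
orientation: [-0.0, 0.021, 1.0, 0.0]
wrist_force: [0.3, 0.6, -0.2]
finger_gap: 0.0855
grip_force: 0.0
clock: 19.62
tcp_pos: [0.4877, -0.1273, 0.2068]
orientation: [-0.0, 0.021, 1.0, 0.0]
wrist_force: [-0.1, -0.7, -0.3]
finger_gap: 0.085
grip_force: 0.0
t 19.62 tcp [ 0.4877 -0.1273  0.2068] toolyaw 177.6 q [-0.41  0.17 -0.13  1.27 -0.   -0.37] gap 0.085
G minus tcp in tool axes mm [-0.3 -0.7 62.3] tilt [-0.  0. -1.] F [-0.1 -0.7 -0.3]
marker [1.3105e+00 6.9300e-02 2.9700e+02] pointer [1.2927e+00 3.6000e+02 2.3100e-02 5.3700e-02]
pointer-marker deg -1.02
marker [ 1.302   0.0685 37.    ] pointer [ 1.3048 18.      0.0429  0.0546]
pointer-marker deg 0.16
marker [ 1.2252  0.063  17.    ] pointer [ 1.2201 11.      0.0241  0.0495]
pointer-marker deg -0.29
[321 243]
```

View pics/w6.png

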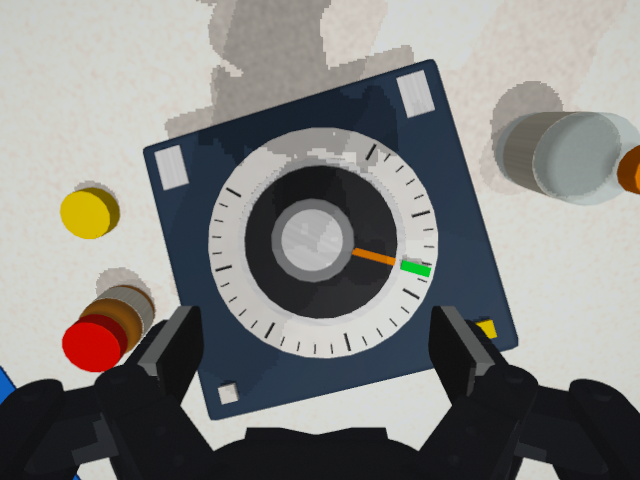

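The pointer line, (353,252)→(394,262), runs straight into the marker at (415,269), and all three views agree within about 1°. An earlier release at nearly the same tool angle lost only about 1.5° of slack, against the roughly 7° allowed. The robot is clear of everything, so I'm handing in.

```bash
python3 -c "
from workcell import env
print(env.hand_in())"
```

```text
the job is handed in; nothing more can be done
None
```

I handed the job in with the pointer within about 1° of the green marker, reached by turning clockwise from 23° past it; I inferred the remaining slack from an earlier release rather than measuring it, and `env.hand_in()` gave no verdict.

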